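Screw the filler plug back into the lubrication reservoir

ROBOT

A 6-joint arm with a two-finger parallel gripper is mounted at the origin on the work surface. World frame = base frame: x ahead of the robot, y to its left, z up, the work surface at z = 0. Lengths are in m, angles in degrees, forces in N, time in s.
With the tool pointing down it reaches from about 0.35 to 0.925 m from the base axis. Payload 6.4 kg.
Tool frame: the origin (TCP) lies at the very end of the fingers, on their centre line; the grasp point (between the pads) lies 19 mm behind it; z points along the fingers, y is the line along which they close (so a half turn about z gives the same grasp; the last joint's range is limited). The gripper opens to 94 mm and grips with 3 to 60 N. Pads are 16 mm wide; open, the fingers measure 119 mm over their backs; the gripper's body (75 mm by 177 mm) begins 78 mm behind the grasp point.
Start: joints at [-75.579, 14.043, 89.255, -0, 76.702, -9.975], TCP at [0.268, -0.592, 0.205] pointing down, gripper open.
Joint ranges: [-179.41, 179.41], [-58.25, 129.5], [7.25, 145.43], [-54.29, 234.29], [11.92, 165.04], [-157.13, 157.13]. Speed limits (degrees/s): [147.25, 147.25, 180, 180, 180, 180].

INTERFACE

Orientations are given as a 3x3 rotation matrix whose columns are the frame's x, y, z axes.
In Python, from bench import sense, cams, ticket gives the robot as it stands. The module is installed in compiled form; this text tells all that it offers.
- The arm moves only by the shell command python3 -m jog 'ROWS' [OPENING] [FORCE]. ROWS is JSON, a list that holds one entry, the list of rows, each a list of 4 numbers: the shift along the tool's x, y, z in cm, then the turn about the tool's z in rad. A call has 1 to 12 rows; each row shifts and turns the commanded pose from where the row before left it, along the tool's axes as they then stand; what a row does not reach is not made up. A row lasts 1/12 s, in which the tool goes at most 41.7 mm and 7.16 degrees, less where a joint would pass 70% of its speed; a pose out of reach is approached as far as the arm can. A call is refused whole if a number of a shift passes 4.17 or a number of a turn 0.125, either way. A call with a gripper value outside its range is refused whole. OPENING is the opening, from 0 (shut) to 1 (fully open), set as the call begins (- or left out, the last holds). The fingers move at their own pace and stop on an object; FORCE is the grip in N (left out, the last holds). Time passes only in rows, so rows that do not move let the fingers close. It gives the time, the measured TCP pose, the force, the opening and the grip force at its end, in the units of the state.
- sense(): the state, without advancing time (a new reading comes with each control period).
- cams.grab_frame(name): name is "scene" or "top" or "wrist"; returns (picture, depth): 384x512x3 uint8, red, green, blue; 384x512 float32, m along the optical axis (not along the pixel's ray), 0 where there is no reading.
- cams.get_calibration(name): a dict with "camera_matrix" (3x3 intrinsics, pixels), "D" ([k1, k2, p1, p2, k3] as OpenCV has them; the pictures are not rectified), "T" (4x4, takes a point from camera to world coordinates); the wrist camera has in their place "T_tool_cam" (4x4, takes a point from camera to tool coordinates, whose origin is the TCP and whose axes are the flange's). Camera axes: x right, y up, looking along -z (the intrinsics and any distortion apply to the point x, -y, -z); pixel columns grow to the right and rows downward; lengths in m; the calibration is good to about 2 mm. A picture is of the moment at which its call begins: read the wrist's pose just before it. get_calibration takes no time and is no camera call.
- ticket.close_job(): hands the job in; it is judged then, once.
The state is a dict: "time": time; "joint_pos": joint angles; "dq": joint speeds; "tau": joint torques, N m; "position": TCP position; "ee_rot": TCP orientation; "ft_force": force on the tool from outside, world axes, zero at the start; "torque": the same for the moment, N m; "grip_width": finger opening in m; "grip_force": force on a finger pad.
Only numpy, scipy, OpenCV 4.12 (cv2) and the standard library are available. Lean on these libraries where they do the work, as an engineer would, in place of code of your own. Each camera call takes 0.05 s, during which the arm holds its last target. There are 200 camera calls.

TASK

Put the steel filler plug back into the neck of the reservoir: set it in upright, turn it gently backwards until it drops into the start of the thread, then screw it in clockwise until its flange sits down on the rim all round, and let go. Use only light force so that the thread is not crossed or damaged (never more than 45 N between plug and neck), and leave the other things on the machine bed alone.

Things in the scene. Friction and masses are not known exactly. Their poses are not given: they have to be found in the camera images.
- plug: the filler plug: bare steel, loose, 0.18 to 0.33 kg, standing upright on the table. Origin: centre of its underside; z up its axis. A round core 36 mm across, 32 mm long; above it a flange 64 mm across, 8 mm thick (32 to 40 mm above the origin); on top an upright grip bar to hold it by, 58 mm long (along the plug's x), 12 mm thick (along y), 30 mm high (40 to 70 mm above the origin)
- flange (a point): point on the plug's axis at the underside of its flange, 32 mm above the plug's origin
- bar (a point): point on the plug's axis inside the grip bar, 58 mm above the plug's origin, 12 mm below the top of the bar
- lugs (a point): point on the plug's axis, 4 mm above its origin, at the height of three stubby thread lugs that stand out of the core's lower end, 120 degrees apart (one along the plug's +x). Each is 9.5 mm long and 4.5 mm thick, reaches 23 mm from the axis; lowest edge 0.7 mm above the plug's underside
- reservoir: the fixed lubrication reservoir: a white box 150 x 190 x 60 mm with a grey lid plate (170 x 210 mm, top at 60 mm); upright in its middle an open filler neck 66 mm across, 44 mm high, bore 49 mm. Origin: centre of the underside; z up the neck's axis. In the neck is a three-start right-hand thread; how it is turned differs each time and is not told by the reservoir's yaw
- neck_rim (a point): centre of the neck's mouth, 104 mm above the reservoir's origin, z up, level with the rim on which the flange must sit. Plug and thread have 1.5 mm of play sideways. From the thread start the plug goes down 5 mm per radian of clockwise turn (seen from above), with up to 3 mm of axial play, for 2.1 to 2.7 rad until the flange meets the rim; 0.5 rad more would take up the play
- ledges (a point): on the neck's axis, 10 mm below the rim, level with the flat tops of the thread ledges (39 mm free between them). Set in, the lugs first rest there, flange 21 mm above the rim, or 24 mm if on a stop: each ledge ends in a stop 3 mm high that blocks clockwise turning. Turned anticlockwise (up to 2.1 rad) they slide off the ledges into the starts; off a stop they first click down 3 mm
- thread_start (a point): on the neck's axis, 19 mm below the rim: about where the lugs lie once they have dropped some 9 mm into the three thread starts, windows about 0.3 rad wide of turn, 120 degrees apart; the flange underside is then 10 to 13 mm above the rim. From here the plug can be turned clockwise only, under the ledges
- roller: bystander: black rubber guide roller with a hole, 52 mm across, 30 mm high; origin under its centre
- spare_knob: bystander: black plastic knob, 34 mm across, 30 mm high; origin under its centre
- hex_driver: bystander: screwdriver lying on the table, tip towards its own +x
- spanner: bystander: spanner lying on the table along its own x
- grease_can: bystander: closed can, 60 mm across, 100 mm high; origin under its centre
- bearing: bystander: steel bearing ring, 40 mm across, 14 mm high; origin under its centre
- guide_block: bystander: aluminium block 60 x 35 x 22 mm; origin under its centre
Mind the look-alikes: they are no part of the job. What is shaped like the plug but orange or red is not meant.

How it is judged:
By the outcome, as a careful person would: the job done as asked, in the order asked, and still so for the second after the job is handed in, with the robot touching nothing.
It also fails if it takes over 72 s, if anything falls off the work surface, if the arm or the gripper's body presses on something with over 40 N, if the wrist force passes 120 N, or if a joint passes its speed limit or range.

## Working session

There is one attempt and no reset: what is moved stays moved. The work goes in short steps, Python scripts to look and compute and a shell command to move; the robot and the scene stay as the last step left them, time stands still between calls to the robot, and variables do not carry over. Pictures are saved under pics/ and viewed, at most 10 in all, crops included, and the job is handed in when it is done.

```bash
mkdir -p pics
cat > h.py <<'E'
import numpy as np, cv2
from bench import sense, cams, ticket
def grab(name,fn=None):
    s=sense(); im,d=cams.grab_frame(name); c=cams.get_calibration(name)
    if name=='wrist':
        T=np.eye(4);T[:3,:3]=np.array(s['ee_rot']);T[:3,3]=s['position'];T=T@np.array(c['T_tool_cam'])
    else: T=np.array(c['T'])
    if fn: cv2.imwrite('pics/'+fn,im[:,:,::-1])
    return im,d,np.array(c['camera_matrix']),np.array(c['D'],float),T
def rays(px,K,D,T):
    u=cv2.undistortPoints(np.array(px,float).reshape(-1,1,2),K,D)[:,0]
    r=np.c_[u[:,0],-u[:,1],-np.ones(len(u))]@T[:3,:3].T
    return T[:3,3],r
def onplane(px,z,K,D,T):
    o,r=rays(px,K,D,T); return o+r*((z-o[2])/r[:,2])[:,None]
def cloud(d,K,D,T):
    h,w=d.shape; v,u=np.mgrid[:h,:w]
    o,r=rays(np.c_[u.ravel(),v.ravel()],K,D,T)
    return (o+r*d.ravel()[:,None]).reshape(h,w,3)
E
python3 - <<'E'
from h import *
s=sense();print(s['position'],s['ee_rot'],s['time'],s['ft_force'])
a=grab('top','top.png');b=grab('scene','scene.png')
for x in (a,b): print(x[2],x[3],x[4])
P=cloud(a[1],*a[2:]);np.save('top.npy',P)
E
```

```text
[ 0.26832516 -0.5913854   0.20438758] [[ 9.10705218e-01  4.13056612e-01 -4.90633100e-04]
 [ 4.13056801e-01 -9.10703517e-01  1.78394158e-03]
 [ 2.90047576e-04 -1.82730425e-03 -9.99998288e-01]] 0.0 [ 0.52838062 -0.07492821 -0.37077062]
[[377.69880418   0.         265.09969121]
 [  0.         377.69880418 197.45228564]
 [  0.           0.           1.        ]] [-0.05767217  0.          0.          0.          0.        ] [[ 0.02745318  0.98507813 -0.16990409  0.35958268]
 [-0.99951535  0.02954622  0.00980237 -0.0517309 ]
 [ 0.01467612  0.16955264  0.98541185  1.04842745]
 [ 0.          0.          0.          1.        ]]
[[361.23781516   0.         259.04711194]
 [  0.         361.23781516 191.21562462]
 [  0.           0.           1.        ]] [0.02460091 0.         0.         0.         0.        ] [[ 0.51663047 -0.50307463  0.69282672  1.23149896]
 [ 0.85613542  0.29295561 -0.42568668 -0.46459299]
 [ 0.0111847   0.81307621  0.58204981  0.69754473]
 [ 0.          0.          0.          1.        ]]
```

View pics/top.png

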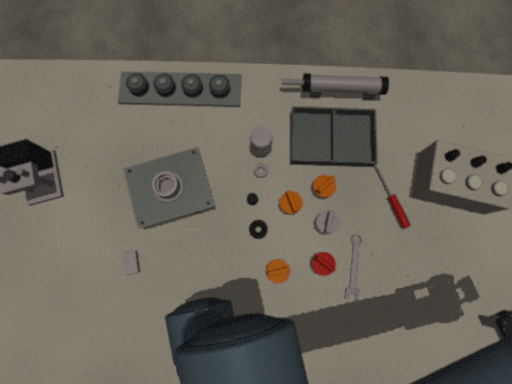

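View pics/scene.png

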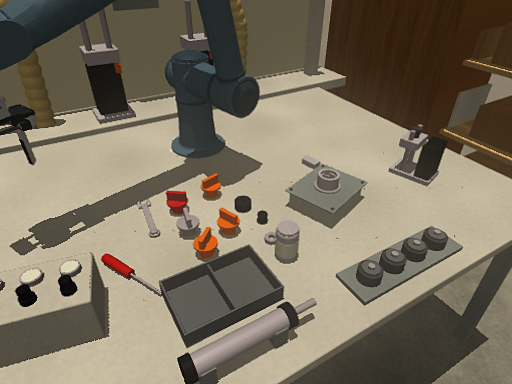

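Top view: the steel plug is at about (326,223) with orange and red look-alikes around it, and the neck mouth is at about (166,185). The scene view agrees, with the plug at (187,224) and the neck at (327,178).

Run:
```python
from h import *
a=cams.get_calibration('top');K=np.array(a['camera_matrix']);D=np.array(a['D'],float);T=np.array(a['T'])
P=np.load('top.npy')
im=cv2.imread('pics/top.png')
w=P[205:242,308:345].reshape(-1,3)
print('z hist',np.histogram(w[:,2],bins=np.arange(-.01,.09,.01)))
for lo,hi in((.03,.05),(.055,.08)):
    m=w[(w[:,2]>lo)&(w[:,2]<hi)]; print(len(m),m.mean(0),m.min(0),m.max(0))
c=m[:,:2]-m[:,:2].mean(0); e,v=np.linalg.eigh(c.T@c); print('bar axis',np.degrees(np.arctan2(v[1,1],v[0,1])),np.sqrt(e/len(m))*12**.5)
n=P[165:206,146:190].reshape(-1,3); m=n[(n[:,2]>.095)&(n[:,2]<.12)]
(x,y),r=cv2.minEnclosingCircle(m[:,:2].astype(np.float32)); print('neck',x,y,r,len(m),m.mean(0),np.median(m[:,2]))
for nm,px,z in(('neck',(166,185),.104),('plug',(326,223),.04),('o1',(291,203),.04),('o2',(325,186),.04),('red',(323,264),.04),('spanner',(355,265),.0)):
    print(nm,onplane([px],z,K,D,T).round(3))
print(np.hypot(x,y))
```

```text
z hist (array([646, 298,   0,   0, 209,  85,  14,  83,  26]), array([-0.01,  0.  ,  0.01,  0.02,  0.03,  0.04,  0.05,  0.06,  0.07,
        0.08]))
294 [ 0.47062033 -0.23016804  0.03915143] [ 0.441555   -0.26100401  0.0308331 ] [ 0.50169319 -0.20103434  0.04953162]
117 [ 0.47133862 -0.22935343  0.06779537] [ 0.4425484  -0.24135049  0.05504755] [ 0.50045942 -0.2196684   0.07430582]
bar axis 169.5370702040188 [0.01302392 0.0579838 ]
neck 0.5513116121292114 0.19847062230110168 0.03339739143848419 263 [0.5506848  0.19814668 0.10192489] 0.10222688647449629
neck [[0.547 0.193 0.104]]
plug [[ 0.469 -0.227  0.04 ]]
o1 [[ 0.52  -0.132  0.04 ]]
o2 [[ 0.57  -0.225  0.04 ]]
red [[ 0.36 -0.22  0.04]]
spanner [[ 0.359 -0.315  0.   ]]
0.5859480195248522
```

The plug is at (0.471, -0.230) with its bar at -10.5°. The neck is at (0.551, 0.198), and its heights and sizes match the ones given. I'll move above the plug.

```bash
python3 -m jog '[[[0,0,0,0.122],[0,0,0,0.122],[0,0,0,0.122],[0,0,0,0.122],[0,0,0,0.121]]]' 0.5
python3 -m jog '[[[1.22,-3.56,0.4,0],[1.22,-3.56,0.4,0],[1.22,-3.56,0.4,0],[1.22,-3.56,0.4,0],[1.22,-3.56,0.4,0],[1.22,-3.56,0.4,0],[1.22,-3.56,0.4,0],[1.22,-3.56,0.4,0],[1.22,-3.56,0.4,0],[1.22,-3.56,0.4,0],[1.22,-3.56,0.4,0],[0,0,0,0]]]'
python3 - <<'E'
from h import *
s=sense();R=np.array(s['ee_rot']);p=np.array(s['position']);print(s['joint_pos'],s['time'])
im,d,K,D,T=grab('wrist','w1.png')
P=cloud(d,K,D,T);w=P.reshape(-1,3)
near=np.hypot(w[:,0]-.471,w[:,1]+.23)<.036
for lo,hi in((.036,.046),(.062,.078)):
    m=w[near&(w[:,2]>lo)&(w[:,2]<hi)];print(len(m),m.mean(0),cv2.minEnclosingCircle(m[:,:2].astype(np.float32)))
r=cv2.minAreaRect((m[:,:2]*1000).astype(np.float32));print(r,np.median(m[:,2]))
print('toolx yaw',np.degrees(np.arctan2(R[1,0],R[0,0])))
E
```

```text
time: 0.52
position: [0.2684, -0.5916, 0.2048]
ee_rot: [[0.982, -0.188, -0.0], [-0.188, -0.982, 0.001], [-0.0, -0.001, -1.0]]
ft_force: [-0.0, 0.4, 0.6]
grip_width: 0.0641
grip_force: 0.0
time: 1.52
position: [0.473, -0.226, 0.1601]
ee_rot: [[0.984, -0.176, -0.001], [-0.176, -0.984, 0.003], [-0.002, -0.003, -1.0]]
ft_force: [1.0, -0.2, -0.1]
grip_width: 0.0468
grip_force: 0.0
[-3.79924036e+01 -1.31636064e-01  1.09734360e+02  1.00262851e-01
  7.05638962e+01  6.21117920e+01] 1.5167
1708 [ 0.47385708 -0.23201765  0.03963463] ((0.4725055992603302, -0.23207898437976837), 0.03193003311753273)
603 [ 0.47425045 -0.23236354  0.06933408] ((0.4727843403816223, -0.23220248520374298), 0.028809813782572746)
((472.771240234375, -232.4379425048828), (11.552574157714844, 56.99788284301758), 79.90463256835938) 0.06941881396317312
toolx yaw -10.137550835976736
```

View pics/w1.png

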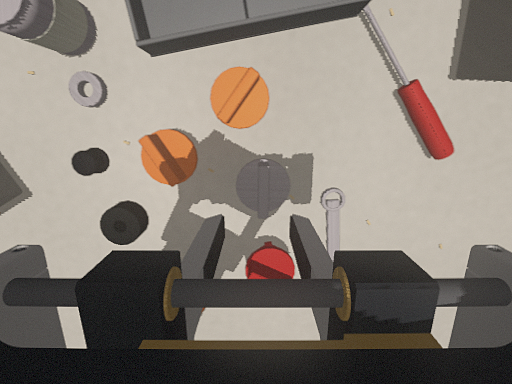

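The wrist view shows the plug at (263,187), centred between the fingers and with the bar in line with the grip. I'll descend and grasp.

```bash
python3 -m jog '[[[0.08,0.62,2,0],[0,0,3.5,0],[0,0,3.5,0],[0,0,1.5,0],[0,0,1.1,0],[0,0,0,0],[0,0,0,0]]]'
python3 -m jog '[[[0,0,0,0],[0,0,0,0],[0,0,0,0],[0,0,0,0],[0,0,0,0],[0,0,0,0],[0,0,0,0]]]' 0 30
```

```text
time: 2.15
position: [0.4715, -0.2385, 0.0459]
ee_rot: [[0.983, -0.183, 0.0], [-0.183, -0.983, -0.0], [0.0, 0.0, -1.0]]
ft_force: [0.5, -1.2, 0.7]
grip_width: 0.0471
grip_force: 0.0
time: 2.73
position: [0.4717, -0.2376, 0.0458]
ee_rot: [[0.983, -0.182, 0.0], [-0.182, -0.983, -0.0], [0.0, 0.0, -1.0]]
ft_force: [0.0, 0.7, 3.4]
grip_width: 0.0116
grip_force: 30.0
```

Grasped: the width is 11.6 mm. I'll lift and turn anticlockwise to give the last joint range.

```bash
python3 -m jog '[[[0,0,-0.5,0],[0,0,-1,0],[0,0,-1.5,-0.1225],[0,0,-1.5,-0.1225],[0,0,-1.5,-0.1225],[0,0,-1.5,-0.1225],[0,0,-1.5,-0.1225],[0,0,-1.5,-0.1225],[0,0,-1.5,-0.1225],[0,0,-1.5,-0.1225],[0,0,-1.5,-0.1225],[0,0,-1.5,-0.1225]]]'
python3 -m jog '[[[0,0,0,-0.1225],[0,0,0,-0.1225],[0,0,0,-0.1225],[0,0,0,-0.1225],[0,0,0,-0.1225],[0,0,0,-0.1225],[0,0,0,-0.1225],[0,0,0,-0.1225],[0,0,0,-0.1225],[0,0,0,-0.1225],[0,0,0,0],[0,0,0,0]]]'
python3 - <<'E'
from h import *
s=sense();R=np.array(s['ee_rot']);p=np.array(s['position']);print(s['joint_pos'],s['ft_force'])
print(R.T@(np.array([.5513,.1985,p[2]])-p))
E
```

```text
time: 3.73
position: [0.4711, -0.2374, 0.2116]
ee_rot: [[0.499, 0.866, -0.0], [0.866, -0.499, -0.0], [-0.0, -0.0, -1.0]]
ft_force: [0.2, -0.6, -2.2]
grip_width: 0.0117
grip_force: 30.0
time: 4.73
position: [0.4713, -0.2376, 0.2107]
ee_rot: [[-0.639, 0.769, -0.0], [0.769, 0.639, -0.0], [-0.0, -0.0, -1.0]]
ft_force: [0.5, 0.6, -1.7]
grip_width: 0.0119
grip_force: 30.0
[-3.90674058e+01 -2.75727095e+00  1.06786154e+02 -7.55379498e-03
  7.59696803e+01 -7.87633012e+01] [ 0.53248592  0.56070198 -1.7462054 ]
[ 2.84383149e-01  3.40111247e-01 -5.50880804e-05]
```

```bash
python3 -m jog '[[[1.85,3.09,0,0],[1.85,3.09,0,0],[1.85,3.09,0,0],[1.85,3.09,0,0],[1.85,3.09,0,0],[1.85,3.09,0,0],[1.85,3.09,0,0],[1.85,3.09,0,0],[1.85,3.09,0,0],[1.85,3.09,0,0],[1.85,3.09,0,0]]]'
python3 -m jog '[[[0,0,0,0],[0,0,0,0],[0,0,0,0],[0,0,0,0]]]'
python3 - <<'E'
from h import *
s=sense();R=np.array(s['ee_rot']);p=np.array(s['position']);print(s['joint_pos'],s['ft_force'])
im,d,K,D,T=grab('wrist','w2.png')
w=cloud(d,K,D,T).reshape(-1,3);np.save('w2.npy',w)
m=w[(np.hypot(w[:,0]-.5513,w[:,1]-.1985)<.045)&(w[:,2]>.098)&(w[:,2]<.11)]
print(len(m),m.mean(0),np.median(m[:,2]),cv2.minEnclosingCircle(m[:,:2].astype(np.float32)))
h=cv2.convexHull(m[:,:2].astype(np.float32))[:,0];A=np.c_[2*h,np.ones(len(h))];q=np.linalg.lstsq(A,(h**2).sum(1),rcond=None)[0];print(q[:2],np.sqrt(q[2]+q[0]**2+q[1]**2))
print((R.T@(np.array([q[0],q[1],p[2]])-p))*100)
# tool-frame held plug: points near TCP
t=(w-p)@R; f=t[(np.hypot(t[:,0],t[:,1])<.036)&(t[:,2]>-.01)&(t[:,2]<.02)]; print('flange',len(f),f.min(0),f.max(0),np.median(f[:,2]))
E
```

```text
time: 5.65
position: [0.602, 0.1383, 0.2106]
ee_rot: [[-0.639, 0.769, 0.0], [0.769, 0.639, -0.0], [-0.0, -0.0, -1.0]]
ft_force: [1.3, -0.5, -1.3]
grip_width: 0.0117
grip_force: 30.0
time: 5.98
position: [0.6015, 0.1356, 0.2104]
ee_rot: [[-0.639, 0.769, -0.0], [0.769, 0.639, -0.0], [0.0, -0.001, -1.0]]
ft_force: [0.2, -0.4, -2.1]
grip_width: 0.0117
grip_force: 30.0
[ 2.18491201e+00  9.43074693e+00  9.40742063e+01 -1.51033664e-02
  7.65216883e+01 -3.75657707e+01] [ 0.16416458 -0.37385142 -2.10162377]
1456 [0.55107245 0.19886144 0.10347831] 0.10359501744041824 ((0.5512750744819641, 0.19847646355628967), 0.03315398097038269)
[0.55161796 0.19812011] 0.032475190359088586
[8.00195527e+00 1.62827074e-01 5.57280183e-04]
flange 2495 [-0.02975222 -0.03301381 -0.0099901 ] [0.03223407 0.03029663 0.01299866] 0.006015882990744507
```

View pics/w2.png

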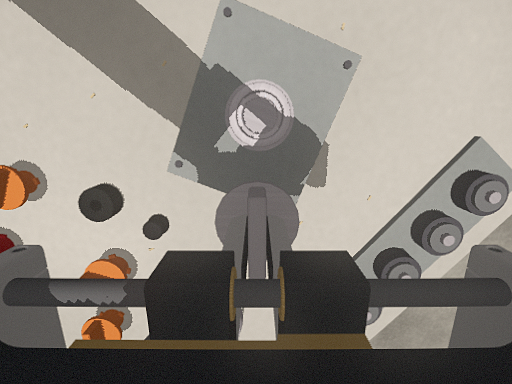

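The wrist view shows the neck mouth at (260,114). The held plug's flange is centred at about (257,222) and sits upright.

Run:
```python
from h import *
from scipy.optimize import least_squares
s=sense();R=np.array(s['ee_rot']);p=np.array(s['position'])
w=np.load('w2.npy');t=(w-p)@R*1000
def fit(c,r,sel):
    f=t[sel][:,:2]; a=np.degrees(np.arctan2(f[:,1]-c[1],f[:,0]-c[0])); d=np.hypot(*(f-c).T)
    E=[]
    for k in range(-180,180,4):
        i=(a>=k)&(a<k+4)
        if i.any():
            j=np.argmax(d*i)
            if abs(d[j]-r)<3: E.append(f[j])
    E=np.array(E); q=least_squares(lambda q:np.hypot(E[:,0]-q[0],E[:,1]-q[1])-q[2],[*c,r],loss='soft_l1',f_scale=.5)
    q2=least_squares(lambda q:np.hypot(E[:,0]-q[0],E[:,1]-q[1])-r,c,loss='soft_l1',f_scale=.5)
    print(len(E),q.x,q2.x,np.abs(q.fun).mean())
fit(np.array([0,-1.]),32,(np.hypot(t[:,0],t[:,1])<36)&(abs(t[:,2]-6)<2.5))
fit(np.array([80,1.6]),33,(np.hypot(t[:,0]-80,t[:,1]-1.6)<37)&(abs(t[:,2]-106.5)<3.5))
# upright bar top plane & flange plane tilt
f=t[(np.hypot(t[:,0],t[:,1])<30)&(abs(t[:,2]-6)<2.5)]; print(np.linalg.lstsq(np.c_[f[:,:2],np.ones(len(f))],f[:,2],rcond=None)[0])
```

```text
64 [ 0.6433677  -1.08136356 31.32720345] [-0.05737415 -1.10049781] 0.18149806082768088
90 [80.33233959  1.70819766 32.25479929] [80.46547166  1.72012684] 0.34547950992465876
[ 3.85300181e-03 -1.02508326e-03  6.03526546e+00]
```

```bash
python3 -m jog '[[[2,0.06,0,0],[2,0.06,0,0],[2,0.07,0,0],[2.01,0.07,0,0],[0,0,1.5,0],[0,0,1.5,0],[0,0,1.5,0],[0,0,0.6,0],[0,0,0,0],[0,0,0,0],[0,0,0,0],[0,0,0,0]]]'
python3 - <<'E'
from h import *
s=sense();R=np.array(s['ee_rot']);p=np.array(s['position']);print(p,s['joint_pos'],s['ft_force'],s['torque'])
im,d,K,D,T=grab('scene')
cv2.imwrite('pics/s2.png',cv2.resize(im[120:240,260:400,::-1],(700,600),interpolation=cv2.INTER_CUBIC))
E
```

```text
time: 7.03
position: [0.5533, 0.1995, 0.1608]
ee_rot: [[-0.641, 0.768, 0.002], [0.768, 0.641, 0.0], [-0.001, 0.002, -1.0]]
ft_force: [-0.7, 0.0, -1.8]
grip_width: 0.0117
grip_force: 30.0
[0.55330524 0.19947226 0.16079908] [ 8.78843097e+00  8.29300406e+00  1.00740344e+02 -1.54837495e-03
  7.08394746e+01 -3.10580770e+01] [-0.68217298  0.03439051 -1.75692694] [ 0.00462955 -0.10229785  0.00553346]
```

View pics/s2.png

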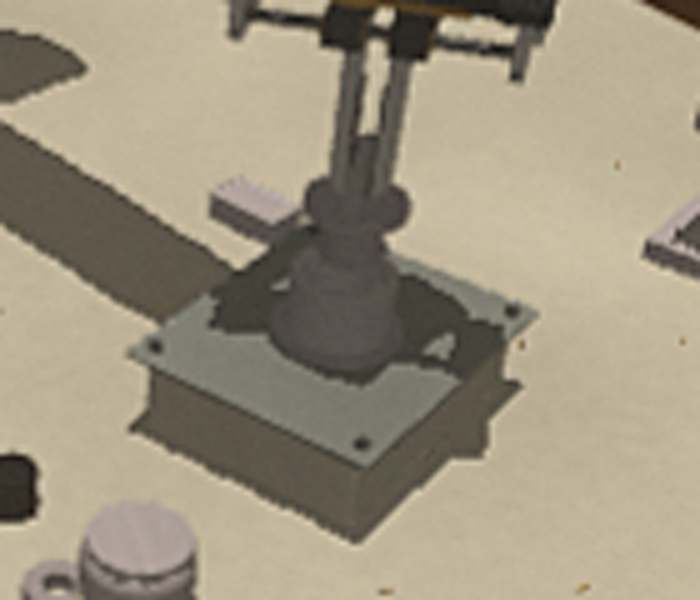

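The scene crop shows the plug standing over the neck, roughly centred. I'll descend gently.

```bash
python3 -m jog '[[[0,0,0.4,0],[0,0,0.4,0],[0,0,0.2,0],[0,0,0,0],[0,0,0,0],[0,0,0,0]]]'; python3 -c "
from h import *
s=sense();R=np.array(s['ee_rot']);p=np.array(s['position']);print(p,s['ft_force'],s['torque'],R.T@(np.array([.5523,.1989,p[2]])-p))"
```

```text
time: 7.58
position: [0.5525, 0.1996, 0.1494]
ee_rot: [[-0.641, 0.767, 0.0], [0.767, 0.641, -0.0], [-0.0, -0.0, -1.0]]
ft_force: [-0.9, -1.0, -2.7]
grip_width: 0.012
grip_force: 30.0
[0.55247353 0.19963602 0.1494341 ] [-0.89078613 -0.99745635 -2.69943169] [ 0.02027785 -0.16899281 -0.02264174] [-4.53567147e-04 -6.05070795e-04  1.39766293e-08]
```

```bash
python3 -m jog '[[[-0.05,-0.05,0.1,0],[0,0,0.2,0],[0,0,0.2,0],[0,0,0,0],[0,0,0,0]]]';python3 -m jog '[[[0,0,0.15,0],[0,0,0.15,0],[0,0,0,0],[0,0,0,0]]]'
```

```text
time: 8.0
position: [0.5523, 0.1989, 0.1442]
ee_rot: [[-0.641, 0.767, -0.0], [0.767, 0.641, -0.0], [0.0, -0.0, -1.0]]
ft_force: [0.1, 0.8, -3.0]
grip_width: 0.0121
grip_force: 30.0
time: 8.33
position: [0.5526, 0.1989, 0.1419]
ee_rot: [[-0.641, 0.767, 0.0], [0.767, 0.641, 0.0], [-0.0, 0.0, -1.0]]
ft_force: [-0.4, 0.3, 0.2]
grip_width: 0.0113
grip_force: 30.0
```

```bash
python3 -m jog '[[[0,0,0.1,0],[0,0,0,0],[0,0,0,0]]]';python3 -m jog '[[[0,0,0.1,0],[0,0,0,0],[0,0,0,0]]]'
```

```text
time: 8.58
position: [0.5528, 0.199, 0.1416]
ee_rot: [[-0.641, 0.767, 0.001], [0.767, 0.641, 0.0], [-0.001, 0.001, -1.0]]
ft_force: [-2.6, -1.2, 4.8]
grip_width: 0.0119
grip_force: 30.0
time: 8.83
position: [0.5529, 0.199, 0.1413]
ee_rot: [[-0.641, 0.767, 0.001], [0.767, 0.641, 0.0], [-0.001, 0.001, -1.0]]
ft_force: [-4.3, -1.1, 8.9]
grip_width: 0.0113
grip_force: 30.0
```

It rests on the stops, 24 mm up. Now I turn it backwards with light pressure.

```bash
python3 -m jog '[[[0,0,0,-0.06],[0,0,0,-0.06],[0,0,0,-0.06],[0,0,0,0]]]';python3 -m jog '[[[0,0,0,-0.06],[0,0,0,-0.06],[0,0,0,-0.06],[0,0,0,0]]]'
```

```text
time: 9.17
position: [0.5522, 0.1989, 0.139]
ee_rot: [[-0.769, 0.64, -0.0], [0.64, 0.769, 0.0], [0.0, -0.0, -1.0]]
ft_force: [-0.0, 0.2, -0.4]
grip_width: 0.0119
grip_force: 30.0
time: 9.5
position: [0.5523, 0.1989, 0.139]
ee_rot: [[-0.87, 0.493, -0.0], [0.493, 0.87, 0.0], [0.0, -0.0, -1.0]]
ft_force: [-0.1, 0.1, -2.7]
grip_width: 0.0118
grip_force: 30.0
```

It clicked down off the stops. I'll continue with about 5 N of pressing.

```bash
python3 -m jog '[[[0,0,0.15,0],[0,0,0,-0.06],[0,0,0,-0.06],[0,0,0,0]]]';python3 -m jog '[[[0,0,0,-0.06],[0,0,0,-0.06],[0,0,0,0]]]';python3 -m jog '[[[0,0,0,-0.06],[0,0,0,-0.06],[0,0,0,0]]]'
```

```text
time: 9.83
position: [0.5528, 0.199, 0.1387]
ee_rot: [[-0.923, 0.385, 0.001], [0.385, 0.923, 0.0], [-0.001, 0.001, -1.0]]
ft_force: [-1.4, 0.4, 4.0]
grip_width: 0.0116
grip_force: 30.0
time: 10.08
position: [0.5529, 0.199, 0.1387]
ee_rot: [[-0.962, 0.273, 0.001], [0.273, 0.962, 0.0], [-0.001, 0.001, -1.0]]
ft_force: [-1.0, 0.5, 4.6]
grip_width: 0.012
grip_force: 30.0
time: 10.33
position: [0.5528, 0.199, 0.1387]
ee_rot: [[-0.988, 0.156, 0.001], [0.156, 0.988, 0.0], [-0.001, 0.0, -1.0]]
ft_force: [-0.8, 0.3, 5.3]
grip_width: 0.0118
grip_force: 30.0
```

```bash
python3 -m jog '[[[0,0,0,-0.06],[0,0,0,-0.06],[0,0,0,0]]]';python3 -m jog '[[[0,0,0,-0.06],[0,0,0,-0.06],[0,0,0,0]]]'
```

```text
time: 10.58
position: [0.5528, 0.199, 0.1387]
ee_rot: [[-0.999, 0.037, 0.001], [0.037, 0.999, 0.0], [-0.001, 0.0, -1.0]]
ft_force: [0.3, -0.4, 4.9]
grip_width: 0.0121
grip_force: 30.0
time: 10.83
position: [0.5528, 0.1987, 0.1386]
ee_rot: [[-0.997, -0.083, 0.001], [-0.083, 0.997, -0.001], [-0.001, -0.001, -1.0]]
ft_force: [-2.1, -0.2, 5.3]
grip_width: 0.0115
grip_force: 30.0
```

```bash
for i in 1; do python3 -m jog '[[[0,0,0,-0.06],[0,0,0,-0.06],[0,0,0,0]]]'; done | grep -E "pos|ft"; python3 -m jog '[[[0,0,0,-0.06],[0,0,0,-0.06],[0,0,0,0]]]' | grep -E "pos|ft|ee"
```

```text
position: [0.5528, 0.1986, 0.1387]
ft_force: [-1.5, -1.3, 5.7]
position: [0.5529, 0.1986, 0.1385]
ee_rot: [[-0.948, -0.317, 0.001], [-0.317, 0.948, -0.001], [-0.001, -0.001, -1.0]]
ft_force: [0.4, -2.3, 4.0]
```

```bash
python3 -m jog '[[[0,0,0,-0.06],[0,0,0,-0.06],[0,0,0,0]]]'| grep -E "pos|ft|ee"; python3 -m jog '[[[0,0,0,-0.06],[0,0,0,-0.06],[0,0,0,0]]]' | grep -E "pos|ft|ee"
```

```text
position: [0.5518, 0.1988, 0.1368]
ee_rot: [[-0.904, -0.428, -0.001], [-0.428, 0.904, -0.0], [0.001, 0.0, -1.0]]
ft_force: [0.2, 0.1, -2.6]
position: [0.552, 0.1989, 0.1369]
ee_rot: [[-0.846, -0.533, -0.001], [-0.533, 0.846, -0.0], [0.001, 0.0, -1.0]]
ft_force: [1.2, -1.2, -2.9]
```

It dropped into the start, as the force fell away. I'll lower it into the window.

```bash
python3 -m jog '[[[0,0,0.2,0],[0,0,0.15,0],[0,0,0,0],[0,0,0,0]]]'| grep -E "pos|ft|ee"; python3 -m jog '[[[0,0,0.15,0],[0,0,0.1,0],[0,0,0,0],[0,0,0,0]]]' | grep -E "pos|ft|ee"
```

```text
position: [0.5521, 0.1989, 0.134]
ee_rot: [[-0.845, -0.534, -0.001], [-0.534, 0.845, -0.0], [0.001, 0.0, -1.0]]
ft_force: [-1.2, 0.3, -2.8]
position: [0.5522, 0.1989, 0.1318]
ee_rot: [[-0.845, -0.535, -0.0], [-0.535, 0.845, 0.0], [0.0, 0.0, -1.0]]
ft_force: [-0.7, 0.1, -2.3]
```

```bash
python3 -m jog '[[[0,0,0.15,0],[0,0,0,0],[0,0,0,0]]]'| grep -E "pos|ft"; python3 -m jog '[[[0,0,0.15,0],[0,0,0,0],[0,0,0,0]]]' | grep -E "pos|ft"; python3 -m jog '[[[0,0,0.1,0],[0,0,0,0],[0,0,0,0]]]' | grep -E "pos|ft"
```

```text
position: [0.5523, 0.1989, 0.1304]
ft_force: [0.1, -0.5, -2.5]
position: [0.5526, 0.199, 0.1298]
ft_force: [-3.2, -0.6, 3.8]
position: [0.5527, 0.199, 0.1297]
ft_force: [-4.0, 0.1, 8.6]
```

Bottomed in the thread start, flange about 12 mm above the rim. I'll ease the pressure, then screw clockwise at 5 mm/rad.

```bash
python3 -m jog '[[[0,0,-0.15,0],[0,0,0.02,0.06],[0,0,0.03,0.06],[0,0,0.03,0.06],[0,0,0.03,0.06],[0,0,0,0]]]'| grep -E "pos|ft|ee"; python3 -m jog '[[[0,0,0.03,0.06],[0,0,0.03,0.06],[0,0,0.03,0.06],[0,0,0.03,0.06],[0,0,0,0]]]'| grep -E "pos|ft|ee"; python3 -c "
from h import *
s=sense();print(s['torque'],s['joint_pos'])"
```

```text
position: [0.5527, 0.1991, 0.1286]
ee_rot: [[-0.948, -0.318, 0.001], [-0.318, 0.948, 0.0], [-0.001, 0.0, -1.0]]
ft_force: [-1.2, -0.6, 1.7]
position: [0.5525, 0.1992, 0.1274]
ee_rot: [[-0.996, -0.086, 0.0], [-0.086, 0.996, 0.001], [-0.0, 0.0, -1.0]]
ft_force: [-2.2, 1.2, 2.7]
[0.20182643 0.18537889 0.02212403] [ 8.75884559e+00  1.04453609e+01  1.02059216e+02  2.76033292e-02
  6.74665675e+01 -8.61645086e+01]
```

```bash
python3 -m jog '[[[0,0,0.05,0.1],[0,0,0.05,0.1],[0,0,0.05,0.1],[0,0,0.05,0.1],[0,0,0,0]]]'| grep -E "pos|ft|ee"; python3 -m jog '[[[0,0,0.05,0.1],[0,0,0.05,0.1],[0,0,0.05,0.1],[0,0,0.05,0.1],[0,0,0,0]]]'| grep -E "pos|ft|ee"; python3 -c "
from h import *
s=sense();print(s['torque'])"
```

```text
position: [0.5528, 0.199, 0.1254]
ee_rot: [[-0.951, 0.309, 0.001], [0.309, 0.951, 0.0], [-0.001, 0.0, -1.0]]
ft_force: [-0.7, 0.5, 1.9]
position: [0.5528, 0.1989, 0.1234]
ee_rot: [[-0.757, 0.654, 0.001], [0.654, 0.757, 0.0], [-0.001, 0.001, -1.0]]
ft_force: [-0.6, 0.8, 1.4]
[ 0.06111393 -0.06804905 -0.01789383]
```

```bash
python3 -m jog '[[[0,0,0.05,0.1],[0,0,0.05,0.1],[0,0,0.05,0.1],[0,0,0.05,0.1],[0,0,0,0]]]'| grep -E "pos|ft|ee"; python3 -m jog '[[[0,0,0.05,0.1],[0,0,0.05,0.1],[0,0,0.05,0.1],[0,0,0,0]]]'| grep -E "pos|ft|ee"; python3 -c "
from h import *
s=sense();print(s['torque'])"
```

```text
position: [0.5527, 0.1989, 0.1214]
ee_rot: [[-0.443, 0.896, 0.001], [0.896, 0.443, 0.0], [-0.0, 0.001, -1.0]]
ft_force: [0.5, 0.3, 2.7]
position: [0.5527, 0.1988, 0.1198]
ee_rot: [[-0.159, 0.987, 0.001], [0.987, 0.159, -0.0], [-0.0, 0.001, -1.0]]
ft_force: [-0.1, 0.2, 2.6]
[ 0.06000173 -0.11288293 -0.03144522]
```

```bash
python3 -m jog '[[[0,0,0.05,0.1],[0,0,0.05,0.1],[0,0,0,0]]]'| grep -E "pos|ft|ee"; python3 -m jog '[[[0,0,0.05,0.1],[0,0,0.05,0.1],[0,0,0,0]]]'| grep -E "pos|ft|ee"; python3 -c "
from h import *
s=sense();print(s['torque'])"
```

```text
position: [0.5526, 0.1987, 0.1189]
ee_rot: [[0.039, 0.999, 0.0], [0.999, -0.039, -0.0], [-0.0, 0.0, -1.0]]
ft_force: [0.1, -1.0, 2.3]
position: [0.5526, 0.1989, 0.1179]
ee_rot: [[0.237, 0.972, 0.0], [0.972, -0.237, 0.0], [0.0, 0.0, -1.0]]
ft_force: [0.5, -0.7, 2.1]
[-0.05098933 -0.00995172 -0.03798454]
```

```bash
python3 -m jog '[[[0,0,0.03,0.06],[0,0,0.03,0.06],[0,0,0,0]]]'| grep -E "pos|ft|ee"; python3 -c "
from h import *
s=sense();print(s['torque'])";python3 -m jog '[[[0,0,0.03,0.06],[0,0,0,0]]]'| grep -E "pos|ft|ee"; python3 -c "
from h import *
s=sense();print(s['torque'])"
```

```text
position: [0.5529, 0.199, 0.1178]
ee_rot: [[0.35, 0.937, 0.001], [0.937, -0.35, 0.0], [0.001, 0.001, -1.0]]
ft_force: [-0.5, 0.3, 5.6]
[-0.05862561  0.09614473 -0.06274353]
position: [0.5531, 0.199, 0.1179]
ee_rot: [[0.406, 0.914, 0.002], [0.914, -0.406, 0.0], [0.001, 0.001, -1.0]]
ft_force: [-0.6, 0.8, 6.3]
[-0.10009746  0.18365382 -0.11368697]
```

The flange has met the rim, with z steady at 0.1178. A touch more turn with no more pressing, then ease off and release.

```bash
python3 -m jog '[[[0,0,0,0.06],[0,0,0,0.06],[0,0,0,0]]]'| grep -E "pos|ft|ee";  python3 -c "
from h import *
s=sense();print(s['torque'])"; python3 -m jog '[[[0,0,-0.1,0],[0,0,-0.05,0],[0,0,0,0]]]'| grep -E "pos|ft";python3 -m jog '[[[0,0,0,0],[0,0,0,0],[0,0,0,0],[0,0,0,0],[0,0,0,0],[0,0,0,0]]]' 0.45 | grep -E "pos|ft|width"; python3 -m jog '[[[0,0,-1,0],[0,0,-3,0],[0,0,-3,0],[0,0,-3,0],[0,0,0,0],[0,0,0,0],[0,0,0,0]]]'
python3 - <<'E'
from h import *
im,d,K,D,T=grab('wrist','w3.png')
w=cloud(d,K,D,T).reshape(-1,3);r=np.hypot(w[:,0]-.5523,w[:,1]-.1989)
f=w[(r<.031)&(abs(w[:,2]-.112)<.006)];c=np.linalg.lstsq(np.c_[f[:,:2]-f[:,:2].mean(0),np.ones(len(f))],f[:,2],rcond=None)[0];print(len(f),c,'flange top should be .112')
l=w[(r>.05)&(r<.08)&(abs(w[:,2]-.06)<.008)];print('lid',np.median(l[:,2]))
b=w[(r<.03)&(w[:,2]>.13)&(w[:,2]<.15)];print('bar',np.median(b[:,2]),cv2.minAreaRect((b[:,:2]*1000).astype(np.float32)))
im=grab('scene')[0];cv2.imwrite('pics/s3.png',cv2.resize(im[120:240,260:400,::-1],(700,600),interpolation=cv2.INTER_CUBIC))
E
```

```text
position: [0.5531, 0.199, 0.1178]
ee_rot: [[0.513, 0.859, 0.002], [0.859, -0.513, 0.0], [0.001, 0.001, -1.0]]
ft_force: [-0.1, -0.1, 5.7]
[-0.03432391  0.14548008 -0.00065725]
position: [0.5522, 0.1989, 0.1179]
ft_force: [1.5, -0.8, 0.8]
position: [0.5523, 0.1989, 0.1182]
ft_force: [0.0, -0.3, 0.6]
grip_width: 0.0418
time: 18.25
position: [0.552, 0.1988, 0.218]
ee_rot: [[0.518, 0.856, -0.001], [0.856, -0.518, -0.0], [-0.0, -0.0, -1.0]]
ft_force: [0.1, 0.7, -0.4]
grip_width: 0.0421
grip_force: 0.0
1765 [-0.00116649 -0.00226864  0.11166279] flange top should be .112
lid 0.059720350710943115
bar 0.1415312499355845 ((551.1694946289062, 198.8729705810547), (57.61018753051758, 11.353507995605469), 59.052913665771484)
```

View pics/s3.png

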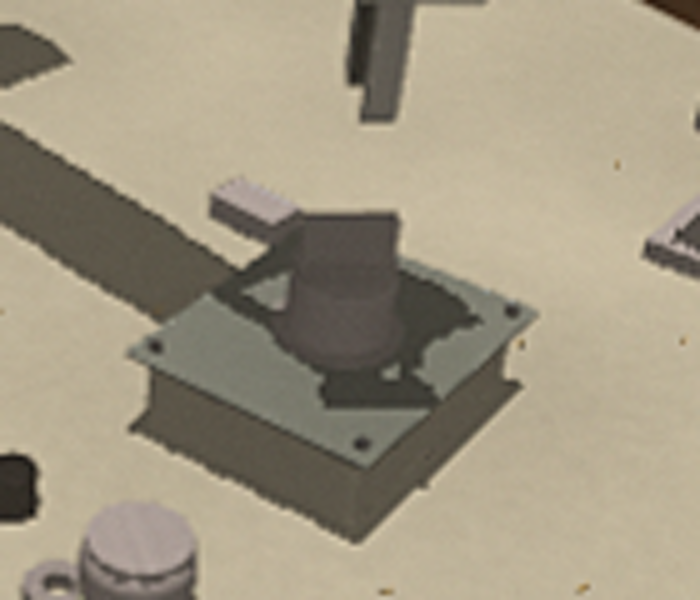

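The crop shows the flange flush on the neck with the gripper clear. Flange top is at 0.1117 m (0.112 expected) with a tilt under 0.2°. I'm handing in.

```bash
python3 -c "
from bench import ticket
print(ticket.close_job())"
```

```text
the job is handed in; nothing more can be done
None
```

The plug is screwed in with its flange flat on the rim and released, and the job is handed in after about 18 s of robot time; the contact forces I read stayed around 12 N or less.

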